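Turn the glazing brush handle-down in its crock

TASK

Someone put the wide brush into the dark glazed crock bristles-down, which ruins the bristles. Pull it out, turn it end for end (the foam rest is there to lay it on while you change your grip) and lower it back into the same crock handle-first until the handle stands on the crock's floor, guiding it in rather than dropping it from above the rim. Do not tip the crock or shove it from its place, leave the bowl, the planter and the carton alone, and let go at the end.

Things in the scene. Friction and masses are not known exactly. Their poses are not given: they have to be found in the camera images.
- brush: Loose flat glazing brush, 210 mm long, about 150 g. Origin half-way along its axis, where it also about balances; z runs from handle end to bristle end, x is its thickness, y its width. Starts bristles-down in the crock, about 40 degrees from vertical, handle leaning on the rim on the robot's side (within 55 degrees of -x), some 80 mm of it beyond the rim, y level.
- handle_end (a point): Centre of the end face of the brush's handle, at brush z = -105 mm. The handle is round pale wood, 20 mm in diameter, from z = -105 to +30 mm, with a red band at its end.
- bristle_end (a point): Centre of the bristles' end face, at brush z = +105 mm. The dark stiff bristle block is 50 mm wide, 22 mm thick, from z = +56 to +105 mm; the steel ferrule, 44 x 21 mm, from +30 to +56 mm.
- crock: Loose squat dark stoneware crock, about 0.95 kg, with red, cream and blue-grey glaze patches; 105 mm high, 125 mm across; wall 6 mm, mouth 112 mm across inside; inner floor 8 mm above the table, about 85 mm across, widening upward. Origin at the centre of its underside, z up.
- rest: Fixed white packing-foam rest with yellow tape: base 170 x 180 mm, 12 mm thick; two bars 28 mm wide, 180 mm long along its y, centred at x = -68 and +68 mm, tops 48 mm above the table, 108 mm gap between. A brush laid along its x lies across both bars with room for fingers between. Origin at the centre of its underside.
- bowl: Bystander: small loose blue ceramic bowl, 84 mm across, 55 mm high, origin at its underside. Leave alone.
- carton: Bystander: loose white foam carton with yellow tape, 130 x 170 x 110 mm high, origin at its underside. Leave alone.
- planter: Bystander: loose green-grey ceramic planter, 100 mm across, 85 mm high, origin at its underside. Leave alone.
Things that resemble listed ones, but are neither listed nor needed, are in the scene too. What is shaped like the brush but green or pink is not meant. What is shaped like the crock but orange is not meant.

How it is judged:
By the outcome, as a careful person would: the job done as asked, in the order asked, and still so for the second after the job is handed in, with the robot touching nothing.
It also fails if it takes over 67 s, if anything falls off the work surface, if the arm or the gripper's body presses on something with over 40 N, if the wrist force passes 120 N, or if a joint passes its speed limit or range.

ROBOT

A 7-joint arm with a two-finger parallel gripper is mounted at the origin on the work surface. World frame = base frame: x ahead of the robot, y to its left, z up, the work surface at z = 0. Lengths are in m, angles in rad, forces in N, time in s.
With the tool pointing down it reaches from about 0.425 to 0.975 m from the base axis. Payload 16.7 kg.
Tool frame: the origin (TCP) lies on the centre line of the jaws, within the pads' length; the fingertips stand 11 mm ahead of it and the grasp point (between the pads) lies 8 mm behind it; z points along the fingers, y is the line along which they close (so a half turn about z gives the same grasp; the last joint's range is limited). The gripper opens to 85 mm and grips with 20 to 120 N. Pads are 22 mm wide; open, the fingers measure 114 mm over their backs; the gripper's body (76 mm by 85 mm) begins 54 mm behind the grasp point. The pads swing forward as they close: fully open they stand 13 mm farther back than shut.
Start: joints at [-1.367, 0.426, 0.074, 1.606, -0.034, 1.111, -0.067], TCP at [0.233, 0.633, 0.242] pointing down, gripper open.
Joint ranges: [-2.85, 2.85], [-0.5, 2.14], [-1.23, 1.37], [0.21, 2.46], [-1.02, 4.16], [0.16, 2.05], [-2.73, 2.73]. Speed limits (rad/s): [1.89, 1.89, 2.39, 2.39, 3.01, 3.01, 3.01].

INTERFACE

Orientations are given as a unit quaternion [w, x, y, z].
In Python, from workcell import robot gives the robot as it stands.
- The arm moves only by the tool send_rows, never from a script. Its argument "plan" is a list of rows, each a list of 3 entries, a list of its own where there are three numbers: the shift along the tool's x, y, z normalised to -1 to 1, where 1 is 500 mm, then the turn, a rotation vector about the tool's x, y, z normalised to -1 to 1, where 1 is 90 degrees, then the closure, from -1 (fully open) to 1 (shut). In form: [[[dx, dy, dz], [rx, ry, rz], grip], ...]. A call has 1 to 5 rows; each row shifts and turns the commanded pose from where the row before left it, along the tool's axes as they then stand; what a row does not reach is not made up. A row lasts 1/8 s, in which the tool goes at most 62.5 mm and 10.7 degrees, less where a joint would pass 70% of its speed; a pose out of reach is approached as far as the arm can. A call with a number of a shift or a turn outside -1 to 1 is refused whole. A call with a gripper value outside its range is refused whole. The fingers move at their own pace and stop on an object; the grip force is fixed at half the most. Time passes only in rows, so rows that do not move let the fingers close. It gives the time, the measured TCP pose, the force, the opening and the grip force at its end, in the units of the state.
- robot.sense(): the state, without advancing time (a new reading comes with each control period).
- robot.grab_frame(name): name is "side" or "top" or "wrist"; returns a dict with "image" (480x640x3 uint8, blue, green, red), "vfov" (degrees; the focal length in pixels is half the picture's height over the tangent of half this angle, whatever the lens; pixels are square), "cx", "cy" (the principal point, pixels), "extrinsics" (4x4, takes a point from camera to world coordinates). Camera axes: x right, y up, looking along -z (the intrinsics and any distortion apply to the point x, -y, -z); pixel columns grow to the right and rows downward; lengths in m; the calibration is good to about 2 mm. A picture is of the moment at which its call begins. There is no depth.
- robot.sign_off(): hands the job in; it is judged then, once.
Trained networks look in the newest picture that a camera, given by its name, has taken for a name from the list of things; names that differ only in an ending like _2 or _b are one class to them, and where a whole thing is asked for, a point or a joint stands for the part that bears it (a point fixed in the world has none). Each returns a list of dicts, best first, with "score" (0 to 1); they miss things now and then, are a little off and sometimes report something else, mostly with a low value. They report only what shows in the picture. A call takes as long as a camera call. They do not tell look-alikes from the thing itself.
- robot.regions_of(query, camera): "region" (480x640 bool, what is visible of it) and "xy" ([column, row] in pixels, amid what is visible of it).
The state is a dict: "clock": time; "joints": joint angles; "joint_vel": joint speeds; "tau": joint torques, N m; "ee_pos": TCP position; "tcp_rot": TCP orientation; "ft_force": force on the tool from outside, world axes, zero at the start; "ft_torque": the same for the moment, N m; "grip_width": opening from 0.0 (shut) to 1.0 (fully open); "finger_force": force on a finger pad.
Only numpy, scipy, OpenCV 4.12 (cv2) and the standard library are available. Lean on these libraries where they do the work, as an engineer would, in place of code of your own. Each camera call takes 0.05 s, during which the arm holds its last target. There are 200 camera calls.

## Working session

There is one attempt and no reset: what is moved stays moved. The work goes in short steps, Python scripts to look and compute and a tool call to move; the robot and the scene stay as the last step left them, time stands still between calls to the robot, and variables do not carry over. Pictures are saved under pics/ and viewed, at most 10 in all, crops included, and the job is handed in when it is done.

Besides the shell and the picture viewer there is one more tool, called by a JSON object that holds its "method" and its "body", one argument or row to a line. send_rows: Moves the arm, as the interface text tells. Scaled input: -1 to 1 covers 500 mm each way for a shift and 90 degrees each way for a turn. Its arguments: {"type":"object","properties":{"plan":{"type":"array","items":{"type":"array"}}},"required":["plan"]}

```bash
mkdir -p pics; ls
cat > h.py <<'E'
import numpy as np, cv2
from workcell import robot
from scipy.spatial.transform import Rotation as R
def cam(f):
    E=np.array(f["extrinsics"]); fl=240/np.tan(np.radians(f["vfov"])/2); return E,fl,f["cx"],f["cy"]
def ray(f,u,v):
    E,fl,cx,cy=cam(f); d=E[:3,:3]@np.array([(u-cx)/fl,-(v-cy)/fl,-1]); return E[:3,3],d/np.linalg.norm(d)
def proj(f,p):
    E,fl,cx,cy=cam(f); q=E[:3,:3].T@(np.array(p,float)-E[:3,3]); return np.array([cx+fl*q[0]/-q[2],cy-fl*q[1]/-q[2]])
def tri(rays):
    A=0;b=0
    for o,d in rays:
        P=np.eye(3)-np.outer(d,d);A=A+P;b=b+P@o
    x=np.linalg.solve(A,b); return x,[float(np.linalg.norm((np.eye(3)-np.outer(d,d))@(x-o))) for o,d in rays]
def onz(f,u,v,z):
    o,d=ray(f,u,v); return o+d*(z-o[2])/d[2]
E
python3 - <<'E'
from h import *
s=robot.sense(); print({k:np.round(v,3).tolist() for k,v in s.items()})
import pickle
D={}
for c in("side","top","wrist"):
    f=robot.grab_frame(c); D[c]=f; cv2.imwrite(f"pics/{c}0.png",f["image"])
    print(c,{k:(np.round(v,3).tolist()) for k,v in f.items() if k!="image"})
    for q in("brush","handle_end","bristle_end","crock","rest","bowl","carton","planter"):
        for r in robot.regions_of(q,c): print(c,q,round(r["score"],2),np.round(r["xy"]).tolist(),int(r["region"].sum()))
pickle.dump(D,open("f0.pkl","wb"))
cv2.imwrite("pics/st0.png",cv2.resize(np.vstack([D["side"]["image"],D["top"]["image"]]),(400,600)))
E
```

```text
pics
{'clock': 0.0, 'joints': [-1.367, 0.427, 0.074, 1.607, -0.034, 1.111, -0.067], 'joint_vel': [0.002, 0.0, -0.0, 0.001, -0.002, -0.0, 0.0], 'tau': [-0.0, -94.982, 3.76, -46.355, 0.019, 0.01, -0.0], 'ee_pos': [0.233, 0.633, 0.242], 'tcp_rot': [-0.0, 0.176, 0.984, -0.001], 'ft_force': [-0.656, -0.892, 0.041], 'ft_torque': [0.016, 0.039, 0.007], 'finger_force': 0.0, 'grip_width': 0.999}
side {'vfov': 45.753, 'cx': 322.131, 'cy': 237.068, 'extrinsics': [[0.718, 0.548, -0.429, -0.124], [-0.696, 0.558, -0.452, -0.704], [-0.009, 0.623, 0.782, 1.321], [0.0, 0.0, 0.0, 1.0]]}
side brush 0.95 [311.0, 189.0] 598
side brush 0.78 [242.0, 214.0] 357
side brush 0.74 [176.0, 250.0] 697
side handle_end 0.75 [172.0, 252.0] 746
side handle_end 0.75 [307.0, 189.0] 561
side handle_end 0.61 [243.0, 211.0] 310
side bristle_end 0.68 [317.0, 192.0] 669
side bristle_end 0.67 [239.0, 210.0] 340
side crock 0.79 [257.0, 219.0] 1539
side crock 0.61 [336.0, 228.0] 1857
side rest 0.62 [356.0, 301.0] 3994
side bowl 0.82 [394.0, 211.0] 623
side carton 0.64 [467.0, 354.0] 5392
side carton 0.47 [257.0, 218.0] 1511
si
[... 428 characters left out ...]
4
top bristle_end 0.94 [218.0, 265.0] 788
top bristle_end 0.93 [194.0, 347.0] 946
top bristle_end 0.9 [235.0, 182.0] 906
top crock 0.83 [212.0, 261.0] 1441
top crock 0.65 [300.0, 210.0] 1992
top crock 0.56 [378.0, 248.0] 4409
top rest 0.74 [380.0, 248.0] 4305
top bowl 0.91 [330.0, 143.0] 778
top carton 0.72 [501.0, 222.0] 4445
top planter 0.58 [140.0, 224.0] 1283
wrist {'vfov': 64.705, 'cx': 315.473, 'cy': 235.193, 'extrinsics': [[0.345, -0.902, -0.261, 0.167], [0.939, 0.331, 0.096, 0.658], [-0.0, -0.278, 0.96, 0.374], [0.0, 0.0, 0.0, 1.0]]}
wrist brush 0.87 [64.0, 311.0] 4546
wrist handle_end 0.89 [63.0, 317.0] 4366
wrist bristle_end 0.6 [62.0, 311.0] 4511
wrist crock 0.77 [89.0, 471.0] 802
```

View pics/side0.png

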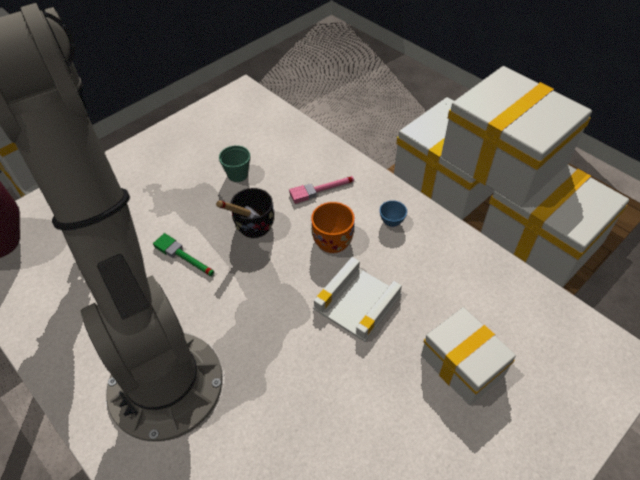

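View pics/top0.png

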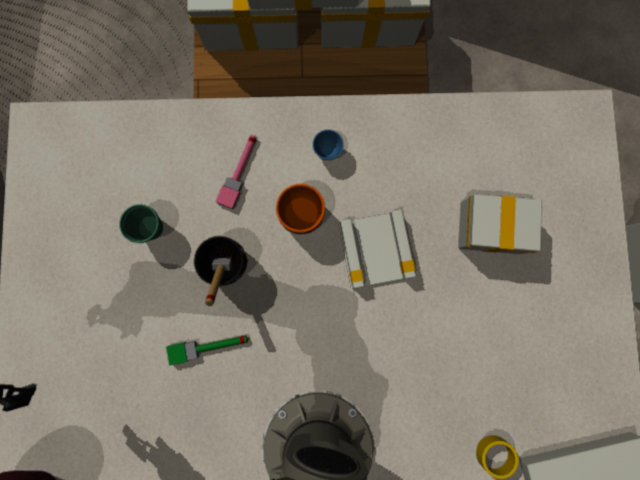

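Both views show three brushes. Green is at top (205,349), pink at top (237,172), and the pale-handled one stands in the dark crock at top (218,265), side (240,208). There are two crocks: the dark one at top (220,261), side (253,213), and an orange one at top (300,209), side (333,227). The pale brush and the dark crock fit the description, and I'll confirm them in an enlarged crop. The rest is at top (379,248).

Run:
```python
from h import *
import pickle
D=pickle.load(open("f0.pkl","rb"))
a=cv2.resize(D["side"]["image"][180:245,200:285],None,fx=4.7,fy=4.7,interpolation=cv2.INTER_CUBIC)
b=cv2.resize(D["top"]["image"][225:315,180:265],None,fx=4.7,fy=4.7,interpolation=cv2.INTER_CUBIC)
a=np.vstack([a,np.zeros((b.shape[0]-a.shape[0],a.shape[1],3),np.uint8)])
cv2.imwrite("pics/crop0.png",np.hstack([a,b]))
S,T=D["side"],D["top"]
# crock rim guess & rest
for n,(u,v) in dict(he=(211,300)).items(): 
    p,e=tri([ray(T,211,300),ray(S,220,204)]); print(n,p,e)
print("crock rim top",onz(T,220,261,.105), "side",onz(S,253,205,.105))
for u,v in [(343,222),(354,219),(363,284),(352,287),(392,212),(403,209),(415,274),(403,278)]: print(onz(T,u,v,.048).round(3))
for n,u,v in (("bowl",328,145),("planter",140,224),("carton",505,222),("orange",300,209)): print(n,onz(T,u,v,.08).round(3))
```

```text
he [0.38799079 0.23684258 0.17188595] [0.00028281905079102955, 0.00028281905079092937]
crock rim top [0.4803598  0.23083417 0.105     ] side [0.48318917 0.22190402 0.105     ]
[ 0.579 -0.079  0.048]
[ 0.586 -0.108  0.048]
[ 0.417 -0.126  0.048]
[ 0.41  -0.097  0.048]
[ 0.603 -0.208  0.048]
[ 0.61  -0.237  0.048]
[ 0.44  -0.261  0.048]
[ 0.43  -0.229  0.048]
bowl [ 0.777 -0.043  0.08 ]
planter [0.58 0.44 0.08]
carton [ 0.566 -0.488  0.08 ]
orange [0.61  0.032 0.08 ]
```

View pics/crop0.png

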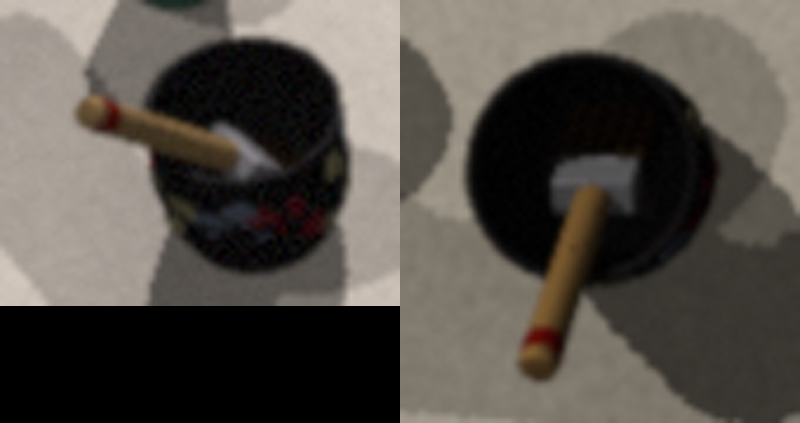

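The crop confirms it: pale wood handle with a red end band at side (219,203), top (209,302), in the dark crock with red, cream and blue-grey patches. Next I compute the geometry and the first moves.

```bash
cat >> h.py <<'E'
def pose():
    s=robot.sense(); q=s["tcp_rot"]; return np.array(s["ee_pos"]),R.from_quat([q[1],q[2],q[3],q[0]])
def frame(yaz,tilt):
    "tool y horizontal at azimuth yaz, z down then turned by tilt about tool y (deg)"
    a=np.radians(yaz); y=np.array([np.cos(a),np.sin(a),0]); z=np.array([0,0,-1.]); x=np.cross(y,z)
    return R.from_matrix(np.c_[x,y,z])*R.from_rotvec([0,np.radians(tilt),0])
def plan(p1,r1,p0=None,r0=None,first="turn"):
    p,r=pose()
    if p0 is not None:p,r=p0,r0
    p1=np.array(p1,float)
    rv=(r.inv()*r1).as_rotvec()/(np.pi/2); n=int(np.ceil(np.linalg.norm(rv)/.11))
    sh=(r1 if first=="turn" else r).inv().apply(p1-p)/.5; m=int(np.ceil(np.linalg.norm(sh)/.11))
    print("turn",rv.round(3),"n",n,(rv/max(n,1)).round(4).tolist(),"| shift(",first,"first)",sh.round(3),"n",m,(sh/max(m,1)).round(4).tolist())
    return p1,r1
E
python3 - <<'E'
from h import *
import pickle
D=pickle.load(open("f0.pkl","rb"));S,T=D["side"],D["top"]
he,e1=tri([ray(T,209.1+5/4.7*0,301.8),ray(S,219.3,203.4)])
j,e2=tri([ray(T,221.1,265.9),ray(S,249.4,212.3)])
d=(j-he);print(he.round(4),j.round(4),np.linalg.norm(d),e1[0],e2[0]); d/=np.linalg.norm(d)
az=np.degrees(np.arctan2(d[1],d[0]));print("az",az,"tilt",np.degrees(np.arccos(-d[2])), "bristle end",he+.21*d)
# crock rim by network masks + rest fit
for n,f,c in(("T",T,(220,261)),("S",S,(253,213))):
    g=f["image"]; hsv=cv2.cvtColor(g,cv2.COLOR_BGR2HSV)
# rim: fit by projecting circle
    m=((g.max(2)<45)).astype(np.uint8); k,l,st,ce=cv2.connectedComponentsWithStats(m); i=l[c[1]-8,c[0]-8]; print(n,st[i],ce[i])
    for p in ((.48,.231),(.483,.227),(.483,.222)):
        q=np.array([proj(f,(p[0]+.0625*np.cos(t),p[1]+.0625*np.sin(t),.105)) for t in np.linspace(0,6.28,60)]); print(p,q.min(0).round(1),q.max(0).round(1))
# grasp: brush z=-60 -> 45mm from end
g=he+.045*d
fr=frame(az+90,25); tcp=g+fr.apply([0,0,.008]); pre=tcp-fr.apply([0,0,.12])
print("grasp",g,"tcp",tcp)
p,r=plan(pre,fr); plan(tcp,fr,p,r)
E
```

```text
[0.3855 0.2393 0.1744] [0.4715 0.2332 0.0733] 0.13288737835034553 0.0021882791993141737 0.002436624321899278
az -4.069574568664089 tilt 40.437021838645514 bristle end [0.52141404 0.22963678 0.0145886 ]
T [ 195  237   53   65 1761] [220.62350937 260.29415105]
(0.48, 0.231) [194.6 235.9] [245.3 286.7]
(0.483, 0.227) [196.2 234.7] [246.9 285.4]
(0.483, 0.222) [198.2 234.7] [248.9 285.4]
S [ 232  189   42   49 1362] [253.5917768  211.96182085]
(0.48, 0.231) [228.3 188.1] [271.9 220.5]
(0.483, 0.227) [230.  188.2] [273.6 220.7]
(0.483, 0.222) [231.  189.1] [274.7 221.7]
grasp [0.41466293 0.23723182 0.1401733 ] tcp [0.41129051 0.23747176 0.13292284]
turn [ 0.039  0.276 -0.177] n 3 [0.013, 0.092, -0.0589] | shift( turn first) [-0.465 -0.765 -0.216] n 9 [-0.0517, -0.0849, -0.024]
turn [0. 0. 0.] n 0 [0.0, 0.0, 0.0] | shift( turn first) [-0.   -0.    0.24] n 3 [-0.0, -0.0, 0.08]
```

{"method": "send_rows", "body": {
  "plan": [
    [[0,0,0],[0.013,0.092,-0.059],-1],
    [[0,0,0],[0.013,0.092,-0.059],-1],
    [[0,0,0],[0.013,0.092,-0.059],-1],
    [[-0.052,-0.085,-0.024],[0,0,0],-1],
    [[-0.052,-0.085,-0.024],[0,0,0],-1]
  ]
}}

```text
clock: 1.98
ee_pos: [0.2854, 0.5432, 0.2413]
tcp_rot: [-0.217, 0.035, 0.976, 0.007]
ft_force: [1.0, -0.6, 0.4]
grip_width: 0.992
finger_force: 0.0
```

{"method": "send_rows", "body": {
  "plan": [
    [[-0.052,-0.085,-0.024],[0,0,0],-1],
    [[-0.052,-0.085,-0.024],[0,0,0],-1],
    [[-0.052,-0.085,-0.024],[0,0,0],-1],
    [[-0.052,-0.085,-0.024],[0,0,0],-1],
    [[-0.052,-0.085,-0.024],[0,0,0],-1]
  ]
}}

```text
clock: 2.6
ee_pos: [0.413, 0.321, 0.2416]
tcp_rot: [-0.216, 0.034, 0.976, 0.008]
ft_force: [1.2, -0.2, -0.3]
grip_width: 1.0
finger_force: 0.0
```

{"method": "send_rows", "body": {
  "plan": [
    [[-0.052,-0.085,-0.024],[0,0,0],-1],
    [[-0.052,-0.085,-0.024],[0,0,0],-1],
    [[0,0,0],[0,0,0],-1]
  ]
}}

```text
clock: 2.98
ee_pos: [0.4655, 0.23, 0.2411]
tcp_rot: [-0.216, 0.037, 0.976, 0.008]
ft_force: [-0.6, 1.1, -0.1]
grip_width: 0.998
finger_force: 0.0
```

Run:
```python
from h import *
import pickle
he=np.array([.3855,.2393,.1744]);j=np.array([.4715,.2332,.0733]);d=(j-he)/np.linalg.norm(j-he)
f=robot.grab_frame("wrist"); pickle.dump(f,open("w1.pkl","wb"));g=f["image"].copy()
for t in(0,.045,.135): 
    u=proj(f,he+t*d); print(u.round(1)); cv2.circle(g,tuple(int(x) for x in u),4,(255,0,255),1)
t=np.linspace(0,6.28,90); cv2.polylines(g,[np.array([proj(f,(.482+.0625*np.cos(a),.228+.0625*np.sin(a),.105)) for a in t]).astype(int)],True,(0,255,0),1)
cv2.imwrite("pics/w1.png",g)
p,r=pose();print(p,robot.sense()["clock"]); fr=frame(85.93,25); plan(he+.045*d+fr.apply([0,0,.008]),fr)
```

```text
[321.2 171.1]
[320.8 229.6]
[320.3 313.4]
[0.46422788 0.23236497 0.24109224] 3.025
turn [ 0.001  0.    -0.001] n 1 [0.0007, 0.0001, -0.0015] | shift( turn first) [0.005 0.003 0.241] n 3 [0.0017, 0.0009, 0.0804]
```

View pics/w1.png

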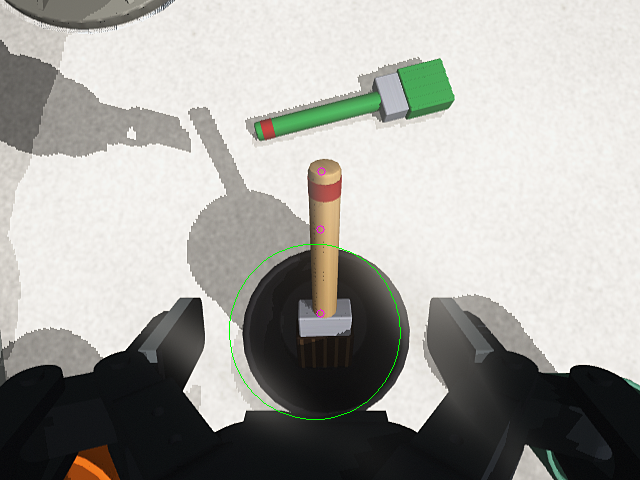

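The wrist view shows the handle from (323,170) to (324,315), within about 3 px of the prediction. The crock rim is centred near (326,333), about 7 mm to +y of my estimate. Going in.

{"method": "send_rows", "body": {
  "plan": [
    [[0.001,0.0015,0.06],[0,0,0],-1],
    [[0.001,0.0015,0.06],[0,0,0],-1],
    [[0.001,0.0015,0.06],[0,0,0],-1],
    [[0.001,0.0015,0.06],[0,0,0],-1],
    [[0,0,0],[0,0,0],-1]
  ]
}}

```text
clock: 3.65
ee_pos: [0.4092, 0.2412, 0.1323]
tcp_rot: [-0.218, 0.033, 0.975, 0.007]
ft_force: [-0.0, -0.7, -0.0]
grip_width: 1.001
finger_force: 0.0
```

{"method": "send_rows", "body": {
  "plan": [
    [[0,0,0],[0,0,0],1],
    [[0,0,0],[0,0,0],1],
    [[0,0,0],[0,0,0],1],
    [[0,0,0],[0,0,0],1],
    [[0,0,0],[0,0,0],1]
  ]
}}

```text
clock: 4.28
ee_pos: [0.4115, 0.2404, 0.1334]
tcp_rot: [-0.216, 0.034, 0.976, 0.008]
ft_force: [1.5, -0.5, 2.0]
grip_width: 0.21
finger_force: 58.4
```

{"method": "send_rows", "body": {
  "plan": [
    [[0,0,0],[0,0,0],1],
    [[0,0,0],[0,0,0],1],
    [[0,0,0],[0,0,0],1]
  ]
}}

```text
clock: 4.65
ee_pos: [0.4113, 0.2404, 0.1333]
tcp_rot: [-0.216, 0.034, 0.976, 0.008]
ft_force: [1.7, 0.0, 1.9]
grip_width: 0.209
finger_force: 58.4
```

Run:
```python
from h import *
s=robot.sense();print(s["grip_width"],s["finger_force"],s["ft_force"])
p,r=pose(); print(p, r.as_matrix().round(3)); plan(p+[0,0,.15],r)
```

```text
0.20945928958589524 58.406808972358704 [1.73578657 0.01338652 1.94048428]
[0.41129483 0.24040527 0.13326991] [[-0.904  0.07  -0.422]
 [ 0.064  0.998  0.03 ]
 [ 0.423  0.    -0.906]]
turn [0. 0. 0.] n 0 [0.0, 0.0, 0.0] | shift( turn first) [ 0.127  0.    -0.272] n 3 [0.0423, 0.0, -0.0906]
```

{"method": "send_rows", "body": {
  "plan": [
    [[0.013,0,-0.027],[0,0,0],1],
    [[0.02,0,-0.042],[0,0,0],1],
    [[0.026,0,-0.056],[0,0,0],1],
    [[0.026,0,-0.056],[0,0,0],1],
    [[0.026,0,-0.056],[0,0,0],1]
  ]
}}

```text
clock: 5.28
ee_pos: [0.4107, 0.2403, 0.266]
tcp_rot: [-0.216, 0.034, 0.976, 0.008]
ft_force: [0.6, -0.1, -1.2]
grip_width: 0.214
finger_force: 58.6
```

{"method": "send_rows", "body": {
  "plan": [
    [[0.026,0,-0.056],[0,0,0],1],
    [[0.013,0,-0.027],[0,0,0],1],
    [[0,0,0],[0,0,0],1]
  ]
}}

```text
clock: 5.65
ee_pos: [0.4109, 0.2405, 0.3106]
tcp_rot: [-0.216, 0.034, 0.976, 0.008]
ft_force: [0.2, 0.1, -1.2]
grip_width: 0.217
finger_force: 58.6
```

Run:
```python
from h import *
import pickle
s=robot.sense();print(s["grip_width"],s["finger_force"],s["ft_force"],s["joints"]); p,r=pose(); print(p)
fs={c:robot.grab_frame(c) for c in("side","top","wrist")}; pickle.dump(fs,open("f2.pkl","wb"))
w=cv2.resize(fs["wrist"]["image"],(400,300))
a=cv2.resize(fs["side"]["image"][140:260,190:350],(400,300)); b=cv2.resize(fs["top"]["image"][200:320,160:320],(400,300))
c=cv2.resize(fs["top"]["image"][190:310,310:470],(400,300))
cv2.imwrite("pics/q2.png",np.vstack([np.hstack([w,a]),np.hstack([b,c])]))
```

```text
0.2168512433913608 58.6393940448761 [ 0.2198265   0.08714374 -1.16827478] [-0.57498329  0.26464656  0.08474881  1.74981333 -0.24921638  1.50616025
  1.07572319]
[0.41093898 0.24049298 0.31056849]
```

View pics/q2.png

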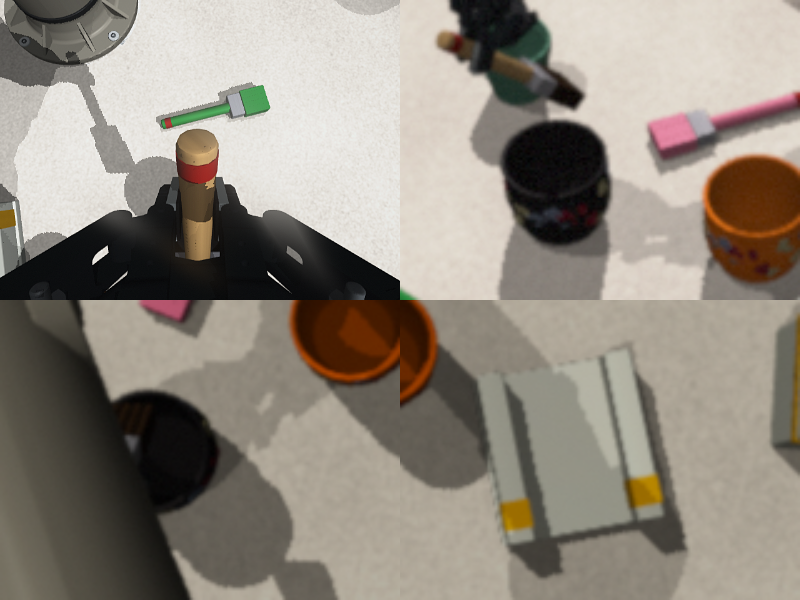

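Side, top and wrist together show the brush held in the jaws and clear of the crock, which still stands upright at side (252,201). The rest is at top (380,248). Next: turn the brush level and carry it over the rest.

Run:
```python
from h import *
import pickle
D=pickle.load(open("f0.pkl","rb"));S,T=D["side"],D["top"]
# rest by contour (white, low saturation) in both views
for n,f,(x0,x1,y0,y1) in(("T",T,(335,425,200,295)),("S",S,(305,410,250,345))):
    h=cv2.cvtColor(f["image"],cv2.COLOR_BGR2HSV)[y0:y1,x0:x1]
    m=((h[...,1]>120)&(h[...,0]>15)&(h[...,0]<35)).astype(np.uint8); k,l,st,ce=cv2.connectedComponentsWithStats(m)
    for i in range(1,k):
        if st[i,4]>20: print(n,"tape",ce[i]+[x0,y0],st[i,4],onz(f,*(ce[i]+[x0,y0]),.048).round(4))
for q in ((316,294),(357,260),(363,330),(401,289)): print(onz(S,*q,.048).round(4))
F=pickle.load(open("f2.pkl","rb")); he,e=tri([ray(F["side"],208.8,156.8)]*1+[ray(F["wrist"],197*1.6,140*1.6)]); print("he",he,e)
C=np.array([.5095,-.168]); fr=frame(6.9,-24.6); d=np.array([np.cos(np.radians(-83.1)),np.sin(np.radians(-83.1)),0])
g=np.r_[C,.0585]-.035*d; tcp=g+fr.apply([0,0,.008]); print(tcp,tcp+[0,0,.16])
p,r=plan(tcp+[0,0,.16],fr); plan(tcp,fr,p,r)
```

```text
T tape [407.39375 265.95625] 160 [ 0.4606 -0.242   0.048 ]
T tape [356.40559441 275.51048951] 143 [ 0.4387 -0.1094  0.048 ]
S tape [325.13380282 296.65492958] 142 [ 0.4398 -0.1184  0.048 ]
S tape [367.63043478 322.83333333] 138 [ 0.4622 -0.2507  0.048 ]
[ 0.4283 -0.0955  0.048 ]
[ 0.5865 -0.0944  0.048 ]
[ 0.4387 -0.2567  0.048 ]
[ 0.6009 -0.2425  0.048 ]
he [0.38419507 0.24006034 0.34693784] [0.0035926236131494397, 0.0035926236131495126]
[ 0.5056953  -0.13655962  0.05122611] [ 0.5056953  -0.13655962  0.21122611]
turn [-0.004 -0.459  0.903] n 10 [-0.0004, -0.0459, 0.0903] | shift( turn first) [-0.62   0.099  0.499] n 8 [-0.0775, 0.0123, 0.0623]
turn [0. 0. 0.] n 0 [0.0, 0.0, 0.0] | shift( turn first) [0.133 0.    0.291] n 3 [0.0444, 0.0, 0.097]
```

{"method": "send_rows", "body": {
  "plan": [
    [[0,0,0],[0,-0.046,0.089],1],
    [[0,0,0],[0,-0.046,0.089],1],
    [[0,0,0],[0,-0.046,0.089],1],
    [[0,0,0],[0,-0.046,0.089],1],
    [[0,0,0],[0,-0.046,0.089],1]
  ]
}}

```text
clock: 6.42
ee_pos: [0.4105, 0.2401, 0.3091]
tcp_rot: [-0.03, 0.367, 0.927, -0.073]
ft_force: [-0.5, -0.0, -0.7]
grip_width: 0.212
finger_force: 58.6
```

{"method": "send_rows", "body": {
  "plan": [
    [[0,0,0],[0,-0.046,0.089],1],
    [[0,0,0],[0,-0.046,0.089],1],
    [[0,0,0],[0,-0.046,0.089],1],
    [[0,0,0],[0,-0.046,0.089],1],
    [[0,0,0],[0,-0.046,0.089],1]
  ]
}}

```text
clock: 7.05
ee_pos: [0.4105, 0.2402, 0.3092]
tcp_rot: [0.161, 0.642, 0.736, -0.143]
ft_force: [0.7, -0.2, -0.9]
grip_width: 0.215
finger_force: 58.6
```

{"method": "send_rows", "body": {
  "plan": [
    [[-0.077,0.012,0.04],[0,0,0],1],
    [[-0.077,0.012,0.04],[0,0,0],1],
    [[-0.077,0.012,0.04],[0,0,0],1],
    [[-0.077,0.012,0.04],[0,0,0],1],
    [[-0.077,0.012,0.06],[0,0,0],1]
  ]
}}

```text
clock: 7.68
ee_pos: [0.4713, 0.0247, 0.2895]
tcp_rot: [0.159, 0.64, 0.738, -0.142]
ft_force: [1.0, -0.4, -1.4]
grip_width: 0.217
finger_force: 58.7
```

Run:
```python
from h import *
C=np.array([.511,-.170]); fr=frame(8.5,-24.6); a=np.radians(-81.5);d=np.array([np.cos(a),np.sin(a),0])
g=np.r_[C,.0585]-.035*d; tcp=g+fr.apply([0,0,.008]); s=robot.sense(); print(s["ee_pos"],s["joints"],s["grip_width"])
plan(tcp+[0,0,.12],fr)
```

```text
[0.47134767 0.02467244 0.28945189] [-0.73490202  0.08337869  0.27885847  2.02058046  0.4102133   1.21533839
 -0.49215652] 0.21744306327259413
turn [-0.005  0.    -0.003] n 1 [-0.0051, 0.0005, -0.0032] | shift( turn first) [-0.205  0.021  0.354] n 4 [-0.0512, 0.0052, 0.0884]
```

{"method": "send_rows", "body": {
  "plan": [
    [[-0.051,0.005,0.088],[0,0,0],1],
    [[-0.051,0.005,0.088],[0,0,0],1],
    [[-0.051,0.005,0.088],[0,0,0],1],
    [[-0.051,0.005,0.088],[0,0,0],1],
    [[0,0,0],[0,0,0],1]
  ]
}}

```text
clock: 8.3
ee_pos: [0.5015, -0.1405, 0.1702]
tcp_rot: [0.158, 0.642, 0.737, -0.144]
ft_force: [0.4, -0.3, -0.9]
grip_width: 0.216
finger_force: 58.7
```

Run:
```python
from h import *
import pickle
C=np.array([.511,-.170]); fr=frame(8.5,-24.6); a=np.radians(-81.5);d=np.array([np.cos(a),np.sin(a),0])
g=np.r_[C,.0585]-.035*d; tcp=g+fr.apply([0,0,.008]); print(robot.sense()["ee_pos"]); plan(tcp,fr)
ry=np.array([-d[1],d[0],0])
def draw(f):
    im=f["image"].copy()
    for sx in(-.068,.068):
        q=[proj(f,np.r_[C,.048]+d*(sx+ex)+ry*ey) for ex,ey in((-.014,-.09),(.014,-.09),(.014,.09),(-.014,.09))]
        cv2.polylines(im,[np.array(q).astype(int)],True,(255,0,255),1)
    p,r=pose(); h0=p-r.apply([0,0,.008])-.045*d; cv2.line(im,tuple(proj(f,h0).astype(int).tolist()),tuple(proj(f,h0+.21*d).astype(int).tolist()),(0,255,0),1)
    return im
w,s,t=[robot.grab_frame(c) for c in("wrist","side","top")]; pickle.dump((w,s,t),open("f3.pkl","wb"))
a=cv2.resize(draw(s)[210:345,280:430],(400,360)); b=cv2.resize(draw(t)[185:320,300:450],(400,360)); W=cv2.resize(draw(w),(320,240))
cv2.imwrite("pics/q3.png",np.vstack([np.hstack([a,b]),np.hstack([W,np.zeros((240,480,3),np.uint8)])]))
```

```text
[ 0.50149087 -0.14046126  0.17019966]
turn [-0.009  0.001 -0.005] n 1 [-0.0092, 0.0014, -0.0049] | shift( turn first) [0.101 0.01  0.215] n 3 [0.0337, 0.0034, 0.0718]
```

View pics/q3.png

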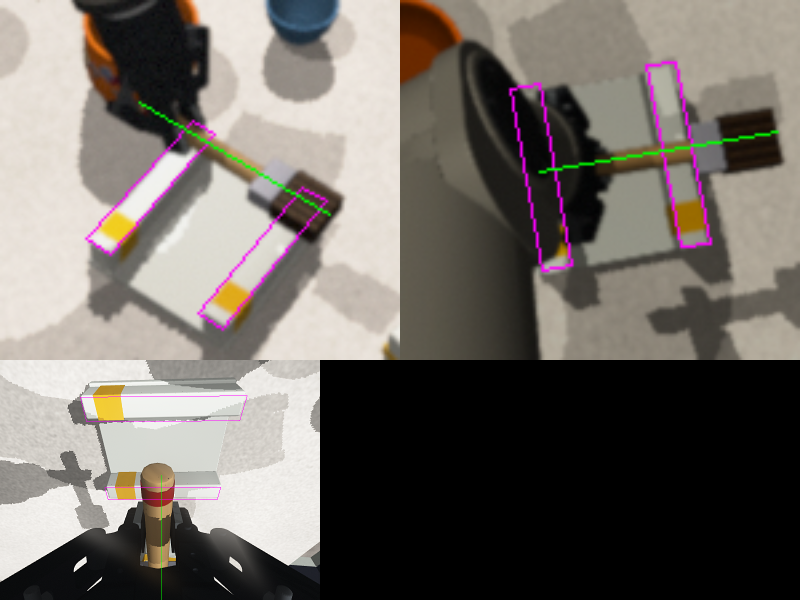

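The predicted bar outlines (magenta) match the bars in all three views. In wrist panel coordinates they lie at (165,405) and (163,493). The brush points across both bars and dips about 2°. Lowering it.

{"method": "send_rows", "body": {
  "plan": [
    [[0.025,0.0025,0.052],[0,-0.01,0],1],
    [[0.025,0.0025,0.052],[0,-0.01,0],1],
    [[0.025,0.0025,0.052],[0,0,0],1],
    [[0.018,0.0025,0.041],[0,0,0],1],
    [[0,0,0],[0,0,0],1]
  ]
}}

```text
clock: 9.07
ee_pos: [0.508, -0.1365, 0.063]
tcp_rot: [0.171, 0.637, 0.736, -0.152]
ft_force: [-0.0, -0.5, -0.4]
grip_width: 0.215
finger_force: 58.9
```

Run:
```python
from h import *
s=robot.sense();print(s["ee_pos"],s["ft_force"],s["ft_torque"],s["grip_width"])
```

```text
[ 0.50799487 -0.13650483  0.0629694 ] [-0.04059628 -0.48099352 -0.44656896] [0.63671534 0.02016192 0.05131096] 0.21457993807898204
```

{"method": "send_rows", "body": {
  "plan": [
    [[0.003,0,0.006],[0,0,0],1],
    [[0.003,0,0.006],[0,0,0],1],
    [[0.002,0,0.004],[0,0,0],1],
    [[0,0,0],[0,0,0],1]
  ]
}}

```text
clock: 9.57
ee_pos: [0.5083, -0.1375, 0.0548]
tcp_rot: [0.171, 0.638, 0.735, -0.152]
ft_force: [0.1, -0.3, -0.5]
grip_width: 0.211
finger_force: 58.9
```

{"method": "send_rows", "body": {
  "plan": [
    [[0.001,0,0.003],[0,0,0],1],
    [[0.001,0,0.002],[0,0,0],1],
    [[0,0,0],[0,0,0],1]
  ]
}}

```text
clock: 9.95
ee_pos: [0.5085, -0.1378, 0.0529]
tcp_rot: [0.171, 0.638, 0.735, -0.152]
ft_force: [-7.8, 7.6, 25.3]
grip_width: 0.211
finger_force: 62.2
```

{"method": "send_rows", "body": {
  "plan": [
    [[0,0,-0.002],[0,0,0],0.4],
    [[0,0,0],[0,0,0],-1],
    [[0,0,0],[0,0,0],-1],
    [[0,0,0],[0,0,0],-1],
    [[0,0,0],[0,0,0],-1]
  ]
}}

```text
clock: 10.58
ee_pos: [0.5082, -0.1373, 0.0529]
tcp_rot: [0.171, 0.638, 0.735, -0.152]
ft_force: [-1.0, -0.7, -0.7]
grip_width: 0.998
finger_force: 0.0
```

{"method": "send_rows", "body": {
  "plan": [
    [[0,0,0],[0,0,0],-1],
    [[0,0,-0.06],[0,0,0],-1],
    [[0,0,-0.08],[0,0,0],-1],
    [[0,0,-0.1],[0,0,0],-1],
    [[0,0,-0.1],[0,0,0],-1]
  ]
}}

```text
clock: 11.2
ee_pos: [0.498, -0.0616, 0.2066]
tcp_rot: [0.171, 0.638, 0.735, -0.152]
ft_force: [0.9, -0.5, 0.3]
grip_width: 0.999
finger_force: 0.0
```

Run:
```python
from h import *
import pickle
print(robot.sense()["ee_pos"],robot.sense()["joints"])
w,s,t=[robot.grab_frame(c) for c in("wrist","side","top")]; pickle.dump((w,s,t),open("f4.pkl","wb"))
W=cv2.resize(w["image"],(400,300)); a=cv2.resize(s["image"][225:345,280:440],(400,300)); b=cv2.resize(t["image"][200:305,320:460],(400,300)); c=cv2.resize(s["image"][160:265,200:340],(400,300))
cv2.imwrite("pics/q4.png",np.vstack([np.hstack([W,a]),np.hstack([b,c])]))
```

```text
[ 0.49795239 -0.06164409  0.20660575] [-0.65547018  0.20862491  0.39899755  2.10980107  0.4663547   0.95747318
 -0.41534051]
```

View pics/q4.png

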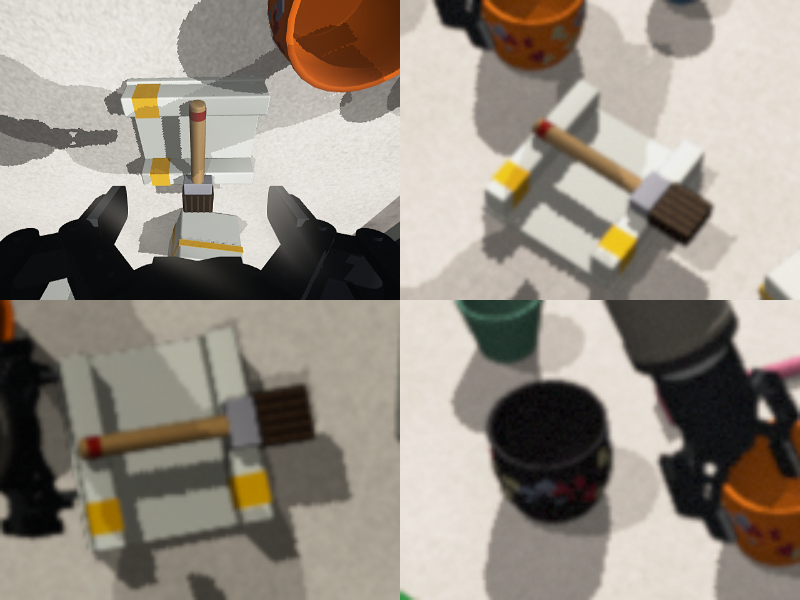

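The brush lies across both bars, handle end at top (348,252), bristles at top (428,239). The dark crock stands empty and upright at side (252,207). Next I locate the brush for the regrasp.

Run:
```python
from h import *
import pickle
w,s,t=pickle.load(open("f4.pkl","rb"))
for n,T,S,W in(("he",(348,252.2),(336,276.2),(316.8,165)),("be",(428.5,239.2),(400,316.2),None),("junction",(320+231/2.857,200+122/2.857),(280+237/2.5,225+186/2.5),(316.8,293))):
    a=[ray(t,*T),ray(s,*S)]; print(n,tri(a), onz(t,*T,.0585).round(4),onz(s,*S,.0585).round(4), onz(w,*W,.0585).round(4) if W else "")
```

```text
he (array([ 0.50211918, -0.09149008,  0.05076116]), [0.003584696413362116, 0.003584696413362049]) [ 0.4987 -0.0887  0.0585] [ 0.5013 -0.0972  0.0585] [ 0.5015 -0.0864  0.0585]
be (array([ 0.52919536, -0.29820705,  0.05839677]), [0.0014906672335204187, 0.0014906672335203164]) [ 0.528  -0.2972  0.0585] [ 0.5305 -0.299   0.0585] 
junction (array([ 0.51881647, -0.22339149,  0.06615688]), [0.0011219333470230237, 0.001121933347023119]) [ 0.5204 -0.2256  0.0585] [ 0.5217 -0.2199  0.0585] [ 0.5221 -0.23    0.0585]
```

Run:
```python
from h import *
fr=frame(7.7,30); g=np.array([.5171,-.2037,.060]); tcp=g+fr.apply([0,0,.008]); pre=tcp-fr.apply([0,0,.13]); print(tcp,pre)
p,r=plan(pre,fr); plan(tcp,fr,p,r)
```

```text
[ 0.51656406 -0.19973607  0.0530718 ] [ 0.52527316 -0.26414998  0.1656551 ]
turn [-0.001  0.626  0.005] n 6 [-0.0001, 0.1043, 0.0008] | shift( turn first) [-0.396 -0.003 -0.133] n 4 [-0.0991, -0.0008, -0.0333]
turn [0. 0. 0.] n 0 [0.0, 0.0, 0.0] | shift( turn first) [ 0.   -0.    0.26] n 3 [0.0, -0.0, 0.0867]
```

{"method": "send_rows", "body": {
  "plan": [
    [[0,0,0],[0,0.104,0.001],-1],
    [[0,0,0],[0,0.104,0.001],-1],
    [[0,0,0],[0,0.104,0.001],-1],
    [[0,0,0],[0,0.104,0.001],-1],
    [[0,0,0],[0,0.104,0.001],-1]
  ]
}}

```text
clock: 11.98
ee_pos: [0.4985, -0.0629, 0.2049]
tcp_rot: [-0.136, 0.649, 0.739, 0.117]
ft_force: [0.3, 0.6, 0.2]
grip_width: 0.999
finger_force: 0.0
```

{"method": "send_rows", "body": {
  "plan": [
    [[0,0,0],[0,0.106,0],-1],
    [[-0.1,-0.001,-0.033],[0,0,0],-1],
    [[-0.1,-0.001,-0.033],[0,0,0],-1],
    [[-0.1,-0.001,-0.033],[0,0,0],-1],
    [[-0.096,0,-0.034],[0,0,0],-1]
  ]
}}

```text
clock: 12.6
ee_pos: [0.5229, -0.2675, 0.1623]
tcp_rot: [-0.196, 0.638, 0.726, 0.168]
ft_force: [1.0, -0.1, -0.2]
grip_width: 1.003
finger_force: 0.0
```

{"method": "send_rows", "body": {
  "plan": [
    [[0,0,0],[0,0,0],-1]
  ]
}}

```text
clock: 12.72
ee_pos: [0.522, -0.2697, 0.1614]
tcp_rot: [-0.196, 0.64, 0.724, 0.167]
ft_force: [-0.1, 0.7, 0.0]
grip_width: 1.0
finger_force: 0.0
```

Run:
```python
from h import *
fr=frame(7.7,30); g=np.array([.5171,-.2037,.060]); tcp=g+fr.apply([0,0,.008]); print(robot.sense()["ee_pos"],robot.sense()["joints"])
plan(tcp,fr)
```

```text
[ 0.52197585 -0.26969837  0.16143588] [ 0.28109678  0.6136231   0.42492178  1.67437933 -0.59687409  1.36839636
  1.07258607]
turn [-0.002  0.002 -0.007] n 1 [-0.0022, 0.0019, -0.0071] | shift( turn first) [0.013 0.008 0.258] n 3 [0.0043, 0.0027, 0.0859]
```

{"method": "send_rows", "body": {
  "plan": [
    [[0.003,0.002,0.06],[0,0,-0.006],-1],
    [[0.003,0.002,0.06],[0,0,0],-1],
    [[0.003,0.002,0.06],[0,0,0],-1],
    [[0.004,0.002,0.06],[0,0,0],-1],
    [[0,0,0.018],[0,0,0],-1]
  ]
}}

```text
clock: 13.35
ee_pos: [0.5167, -0.1939, 0.0539]
tcp_rot: [-0.196, 0.633, 0.729, 0.169]
ft_force: [-0.3, 0.2, 1.4]
grip_width: 1.0
finger_force: 0.0
```

{"method": "send_rows", "body": {
  "plan": [
    [[0,0,0],[0,0,0],-1]
  ]
}}

```text
clock: 13.48
ee_pos: [0.5176, -0.1956, 0.0554]
tcp_rot: [-0.195, 0.634, 0.729, 0.169]
ft_force: [-0.4, -0.1, 0.5]
grip_width: 1.001
finger_force: 0.0
```

Run:
```python
from h import *
fr=frame(7.7,30); g=np.array([.5171,-.2037,.060]); tcp=g+fr.apply([0,0,.008]); print(robot.sense()["ee_pos"],robot.sense()["ft_force"])
plan(tcp,fr)
f=robot.grab_frame("wrist");cv2.imwrite("pics/w5.png",f["image"])
```

```text
[ 0.51758373 -0.1956472   0.05535283] [-0.35751884 -0.14173628  0.5358771 ]
turn [-0.002  0.001  0.003] n 1 [-0.0022, 0.001, 0.003] | shift( turn first) [-0.009 -0.003  0.   ] n 1 [-0.0091, -0.0031, 0.0]
```

View pics/w5.png

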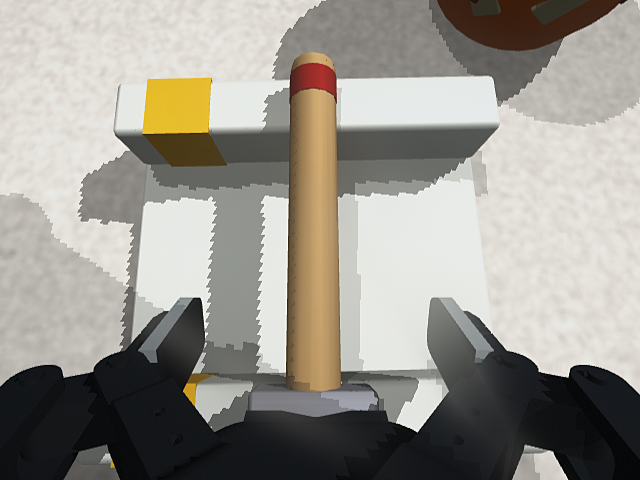

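The wrist view shows the handle centred between the open jaws, with its red end at (314,75) and the ferrule at (314,400). I shift slightly toward the ferrule and close.

{"method": "send_rows", "body": {
  "plan": [
    [[-0.012,-0.002,0],[0,0,0],-1],
    [[0,0,0],[0,0,0],-1],
    [[0,0,0],[0,0,0],1],
    [[0,0,0],[0,0,0],1],
    [[0,0,0],[0,0,0],1]
  ]
}}

```text
clock: 14.15
ee_pos: [0.5179, -0.2012, 0.053]
tcp_rot: [-0.194, 0.634, 0.729, 0.169]
ft_force: [-1.3, -2.1, 8.9]
grip_width: 0.423
finger_force: 58.9
```

{"method": "send_rows", "body": {
  "plan": [
    [[0,0,0],[0,0,0],1],
    [[0,0,0],[0,0,0],1],
    [[0,0,0],[0,0,0],1],
    [[0,0,0],[0,0,0],1],
    [[0,0,0],[0,0,0],1]
  ]
}}

```text
clock: 14.78
ee_pos: [0.5178, -0.2011, 0.0532]
tcp_rot: [-0.194, 0.634, 0.729, 0.17]
ft_force: [-2.5, 0.1, 9.1]
grip_width: 0.217
finger_force: 58.9
```

Run:
```python
from h import *
p,r=pose(); print(p,robot.sense()["grip_width"],robot.sense()["finger_force"])
plan(p+[0,0,.24],r)
gp=p-r.apply([0,0,.008]); print("dist from handle end",np.linalg.norm((gp-[.5017,-.0897,.06])))
```

```text
[ 0.51775002 -0.20109327  0.05323177] 0.21680349807788363 58.853887198492885
turn [0. 0. 0.] n 0 [0.0, 0.0, 0.0] | shift( turn first) [ 0.239  0.    -0.416] n 5 [0.0479, 0.0001, -0.0832]
dist from handle end 0.11653186365196416
```

{"method": "send_rows", "body": {
  "plan": [
    [[0.01,0,-0.017],[0,0,0],1],
    [[0.03,0,-0.052],[0,0,0],1],
    [[0.04,0,-0.07],[0,0,0],1],
    [[0.04,0,-0.07],[0,0,0],1],
    [[0.04,0,-0.07],[0,0,0],1]
  ]
}}

```text
clock: 15.4
ee_pos: [0.5174, -0.2011, 0.2152]
tcp_rot: [-0.194, 0.634, 0.729, 0.169]
ft_force: [1.3, 0.3, -1.6]
grip_width: 0.212
finger_force: 58.9
```

{"method": "send_rows", "body": {
  "plan": [
    [[0.04,0,-0.07],[0,0,0],1],
    [[0.04,0,-0.07],[0,0,0],1],
    [[0,0,0],[0,-0.104,0],1],
    [[0,0,0],[0,-0.104,0],1],
    [[0,0,0],[0,-0.104,0],1]
  ]
}}

```text
clock: 16.02
ee_pos: [0.5178, -0.2016, 0.295]
tcp_rot: [-0.009, 0.656, 0.755, 0.01]
ft_force: [0.5, -0.2, -2.8]
grip_width: 0.21
finger_force: 58.7
```

{"method": "send_rows", "body": {
  "plan": [
    [[0,0,0],[0,-0.104,0],1],
    [[0,0,0],[0,-0.104,0],1],
    [[0,0,0],[0,-0.104,0],1],
    [[0,0,0],[0,-0.104,0],1],
    [[0,0,0],[0,-0.104,0],1]
  ]
}}

```text
clock: 16.65
ee_pos: [0.518, -0.2009, 0.2951]
tcp_rot: [0.292, 0.605, 0.697, -0.251]
ft_force: [0.1, -1.0, -1.3]
grip_width: 0.218
finger_force: 58.8
```

```bash
cat >> h.py <<'E'
def ins(C,yaz=7.7,tilt=-45,beta=15,back=0,foot=.02,L=.1165):
    a=np.radians(yaz-90);b=np.radians(beta);dh=np.array([np.cos(a),np.sin(a),0]);d=np.sin(b)*dh+np.cos(b)*np.array([0,0,1])
    F=np.r_[C,.008+.01*np.sin(b)]-foot*dh; fr=frame(yaz,tilt); return F+(L+back)*d+fr.apply([0,0,.008]),fr,d,F
E
python3 - <<'E'
from h import *
s=robot.sense();p,r=pose();print(p,r.as_matrix().round(3),s["joints"],s["grip_width"],s["ft_force"])
q,fr,d,F=ins((.482,.231),back=.13); print(q); plan(q,fr)
E
```

```text
[ 0.51797048 -0.20087306  0.29506984] [[-0.096  0.99   0.103]
 [ 0.697  0.141 -0.703]
 [-0.71   0.004 -0.704]] [-0.58878638  0.17043271  0.4419888   2.08956421  0.83726539  1.086182
 -0.49197444] 0.21793730362746394 [ 0.12369613 -0.97491348 -1.27814144]
[0.48862639 0.18199018 0.24303205]
turn [0.005 0.003 0.001] n 1 [0.0049, 0.0028, 0.0014] | shift( turn first) [ 0.616  0.044 -0.469] n 8 [0.077, 0.0056, -0.0586]
```

{"method": "send_rows", "body": {
  "plan": [
    [[0.077,0.005,-0.058],[0,0,0],1],
    [[0.077,0.005,-0.058],[0,0,0],1],
    [[0.077,0.005,-0.058],[0,0,0],1],
    [[0.077,0.005,-0.058],[0,0,0],1],
    [[0.077,0.006,-0.058],[0,0,0],1]
  ]
}}

```text
clock: 17.27
ee_pos: [0.4968, 0.0383, 0.2607]
tcp_rot: [0.289, 0.606, 0.697, -0.25]
ft_force: [1.2, 0.0, -1.4]
grip_width: 0.212
finger_force: 58.9
```

{"method": "send_rows", "body": {
  "plan": [
    [[0.077,0.006,-0.058],[0,0,0],1],
    [[0.077,0.006,-0.059],[0,0,0],1],
    [[0.077,0.006,-0.059],[0,0,0],1],
    [[0,0,0],[0,0,0],1]
  ]
}}

```text
clock: 17.77
ee_pos: [0.4854, 0.1845, 0.2404]
tcp_rot: [0.289, 0.604, 0.699, -0.25]
ft_force: [0.1, -1.4, -0.9]
grip_width: 0.212
finger_force: 59.0
```

Run:
```python
from h import *
import pickle
s=robot.sense();p,r=pose();print(p,s["joints"])
q,fr,d,F=ins((.482,.231),back=.13); plan(q,fr)
gp=p-r.apply([0,0,.008]); bt=r.apply(fr.inv().apply(d)); E=gp-.1165*bt
fs={c:robot.grab_frame(c) for c in("wrist","side","top")}; pickle.dump((fs,p,r),open("f6.pkl","wb"))
out=[]
for c,(x0,x1,y0,y1) in dict(wrist=(0,640,0,480),side=(190,350,130,250),top=(150,310,190,310)).items():
    f=fs[c]; im=f["image"].copy(); k=400/(x1-x0)
    im=cv2.resize(im[y0:y1,x0:x1],(400,300))
    P=lambda X:tuple(((proj(f,X)-[x0,y0])*k).astype(int).tolist())
    cv2.line(im,P(E),P(E+.21*bt),(0,255,0),1)
    cv2.polylines(im,[np.array([P((.482+.0625*np.cos(a),.231+.0625*np.sin(a),.105)) for a in np.linspace(0,6.28,60)])],True,(255,0,255),1)
    out.append(im)
out.append(np.zeros_like(out[0])); cv2.imwrite("pics/q6.png",np.vstack([np.hstack(out[:2]),np.hstack(out[2:])]))
```

```text
[0.48542049 0.18450023 0.24035329] [-0.98703935  0.43188245  0.1805254   1.84606259  0.52426493  1.42673797
 -0.8864598 ]
turn [ 0.005 -0.001  0.005] n 1 [0.0048, -0.0008, 0.0047] | shift( turn first) [-0.008  0.006  0.   ] n 1 [-0.0079, 0.0057, 0.0003]
```

View pics/q6.png

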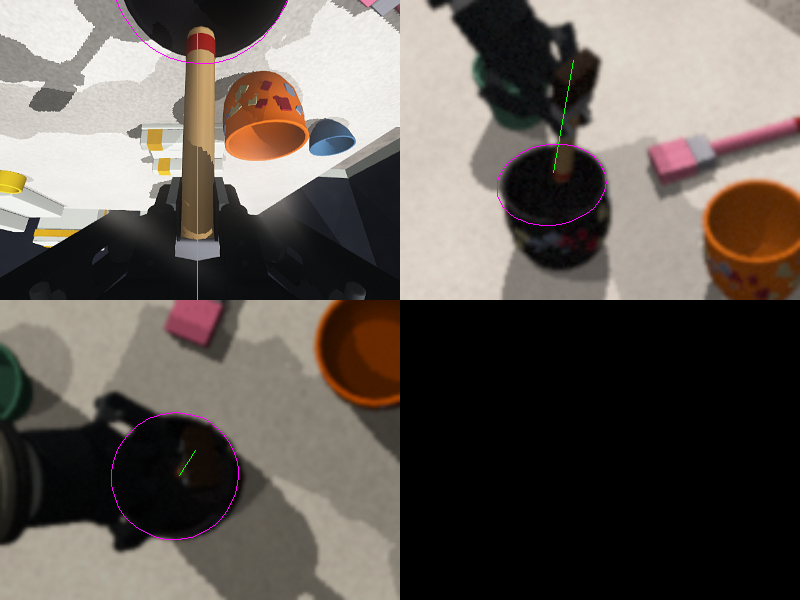

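The handle end hangs centred over the mouth, at wrist panel (200,30) and side panel (562,180). The rim outline matches in the top view and is within a few mm in the others. Guiding it in along the brush axis.

{"method": "send_rows", "body": {
  "plan": [
    [[0.03,0.003,0.022],[0,0,0],1],
    [[0.038,0.003,0.022],[0,0,0],1],
    [[0.038,0,0.022],[0,0,0],1],
    [[0.038,0,0.022],[0,0,0],1],
    [[0,0,0],[0,0,0],1]
  ]
}}

```text
clock: 18.55
ee_pos: [0.4855, 0.2006, 0.1572]
tcp_rot: [0.289, 0.605, 0.698, -0.252]
ft_force: [-1.1, -1.1, -1.2]
grip_width: 0.215
finger_force: 59.0
```

{"method": "send_rows", "body": {
  "plan": [
    [[0.02,0,0.012],[0,0,0],1],
    [[0.012,0,0.007],[0,0,0],1],
    [[0,0,0],[0,0,0],1]
  ]
}}

```text
clock: 18.92
ee_pos: [0.4855, 0.2052, 0.1408]
tcp_rot: [0.289, 0.606, 0.697, -0.251]
ft_force: [0.5, 0.3, -1.3]
grip_width: 0.213
finger_force: 59.0
```

Run:
```python
from h import *
q,fr,d,F=ins((.482,.231)); p,r=pose(); print(p,q); plan(q,fr)
```

```text
[0.48547261 0.20520835 0.14077023] [0.48411822 0.21533328 0.11746169]
turn [ 0.003 -0.     0.003] n 1 [0.0028, -0.0, 0.0026] | shift( turn first) [0.047 0.    0.019] n 1 [0.0474, 0.0, 0.0185]
```

{"method": "send_rows", "body": {
  "plan": [
    [[0.01,0,0.005],[0,0,0],1],
    [[0.008,0,0.004],[0,0,0],1],
    [[0,0,0],[0,0,0],1]
  ]
}}

```text
clock: 19.3
ee_pos: [0.485, 0.2083, 0.1312]
tcp_rot: [0.289, 0.606, 0.697, -0.251]
ft_force: [0.2, 0.3, 0.2]
grip_width: 0.215
finger_force: 59.0
```

{"method": "send_rows", "body": {
  "plan": [
    [[0.007,0,0.003],[0,0,0],1],
    [[0.003,0,0.001],[0,0,0],1],
    [[0,0,0],[0,0,0],1]
  ]
}}

```text
clock: 19.68
ee_pos: [0.4848, 0.2104, 0.1264]
tcp_rot: [0.289, 0.606, 0.697, -0.251]
ft_force: [-1.2, -0.3, -1.2]
grip_width: 0.209
finger_force: 59.0
```

{"method": "send_rows", "body": {
  "plan": [
    [[0.004,0,0.0025],[0,0,0],1],
    [[0.003,0,0.002],[0,0,0],1],
    [[0,0,0],[0,0,0],1]
  ]
}}

```text
clock: 20.05
ee_pos: [0.4846, 0.2113, 0.1223]
tcp_rot: [0.289, 0.606, 0.697, -0.251]
ft_force: [-0.2, -0.7, -1.9]
grip_width: 0.214
finger_force: 59.0
```

{"method": "send_rows", "body": {
  "plan": [
    [[0.003,0,0.002],[0,0,0],1],
    [[0,0,0],[0,0,0],1]
  ]
}}

```text
clock: 20.3
ee_pos: [0.4846, 0.2116, 0.1206]
tcp_rot: [0.289, 0.606, 0.697, -0.251]
ft_force: [-0.1, 0.2, -1.3]
grip_width: 0.211
finger_force: 59.0
```

{"method": "send_rows", "body": {
  "plan": [
    [[0.003,0,0.002],[0,0,0],1],
    [[0,0,0],[0,0,0],1]
  ]
}}

```text
clock: 20.55
ee_pos: [0.4845, 0.212, 0.1188]
tcp_rot: [0.289, 0.606, 0.697, -0.251]
ft_force: [-1.0, 0.4, -2.0]
grip_width: 0.215
finger_force: 59.0
```

{"method": "send_rows", "body": {
  "plan": [
    [[0.003,0,0.002],[0,0,0],1],
    [[0,0,0],[0,0,0],1]
  ]
}}

```text
clock: 20.8
ee_pos: [0.4848, 0.2117, 0.1179]
tcp_rot: [0.29, 0.606, 0.697, -0.251]
ft_force: [-0.9, -1.5, 10.7]
grip_width: 0.211
finger_force: 59.0
```

{"method": "send_rows", "body": {
  "plan": [
    [[0.002,0,0.001],[0,0,0],1],
    [[0,0,0],[0,0,0],1]
  ]
}}

```text
clock: 21.05
ee_pos: [0.485, 0.2116, 0.1176]
tcp_rot: [0.29, 0.606, 0.697, -0.251]
ft_force: [-1.7, -3.4, 19.6]
grip_width: 0.213
finger_force: 59.1
```

The floor contact came at the expected height with a light push. I ease off, open partly and back away.

{"method": "send_rows", "body": {
  "plan": [
    [[-0.001,0,-0.001],[0,0,0],1],
    [[0,0,0],[0,0,0],0.3],
    [[0,0,0],[0,0,0],0.1],
    [[0,0,0],[0,0,0],0.1],
    [[0,0,0],[0,0,0],0.1]
  ]
}}

```text
clock: 21.68
ee_pos: [0.4845, 0.2127, 0.1167]
tcp_rot: [0.289, 0.606, 0.697, -0.251]
ft_force: [0.2, -0.5, -0.8]
grip_width: 0.447
finger_force: 0.0
```

{"method": "send_rows", "body": {
  "plan": [
    [[0,0,-0.02],[0,0,0],0.1],
    [[0,0,-0.05],[0,0,0],0.1],
    [[0,0,-0.08],[0,0,0],0.1],
    [[0,0,-0.1],[0,0,0],0],
    [[0,0,-0.1],[0,0,0],0]
  ]
}}

```text
clock: 22.3
ee_pos: [0.4666, 0.3366, 0.2423]
tcp_rot: [0.289, 0.606, 0.698, -0.251]
ft_force: [0.3, 0.8, -0.3]
grip_width: 0.499
finger_force: 0.0
```

{"method": "send_rows", "body": {
  "plan": [
    [[0,0,0],[0,0,0],0],
    [[0,0,0],[0,0,0],0],
    [[0,0,0],[0,0,0],0]
  ]
}}

```text
clock: 22.68
ee_pos: [0.4672, 0.3341, 0.24]
tcp_rot: [0.289, 0.606, 0.697, -0.252]
ft_force: [-1.1, -0.3, -0.5]
grip_width: 0.499
finger_force: 0.0
```

Run:
```python
from h import *
fs={c:robot.grab_frame(c) for c in("wrist","side","top")}; s=robot.sense(); print(s["ee_pos"],s["grip_width"],s["ft_force"])
out=[]
for c,(x0,x1,y0,y1) in dict(wrist=(0,640,0,480),side=(190,350,130,250),top=(150,310,190,310)).items():
    f=fs[c]; k=400/(x1-x0); im=cv2.resize(f["image"][y0:y1,x0:x1],(400,300))
    P=lambda X:tuple(((proj(f,X)-[x0,y0])*k).astype(int).tolist())
    cv2.polylines(im,[np.array([P((.482+.0625*np.cos(a),.231+.0625*np.sin(a),.105)) for a in np.linspace(0,6.28,60)])],True,(255,0,255),1); out.append(im)
out.append(cv2.resize(fs["top"]["image"],(400,300))); cv2.imwrite("pics/q7.png",np.vstack([np.hstack(out[:2]),np.hstack(out[2:])]))
```

```text
[0.46721441 0.33447093 0.24018799] 0.5032729892686665 [0.5403851  0.64800786 0.79528266]
```

View pics/q7.png

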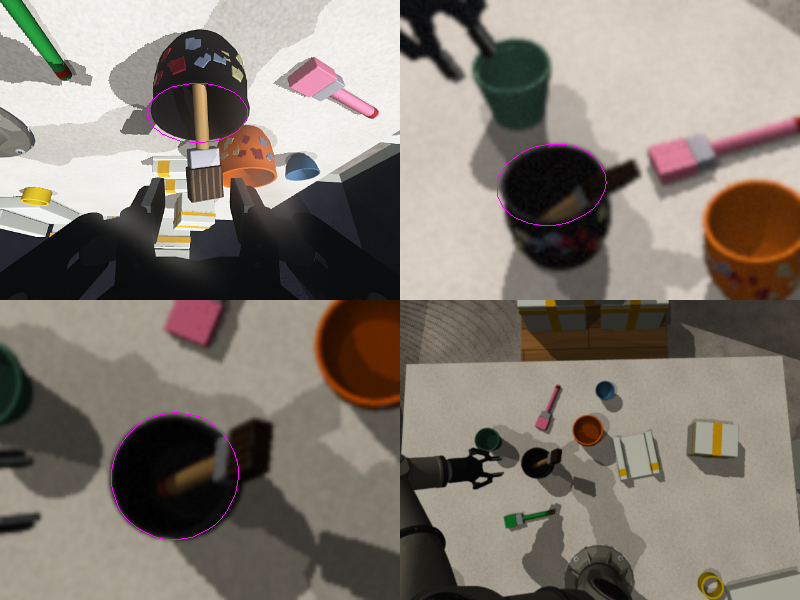

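The brush stands handle-first in the dark crock. Its red end is deep inside at top panel (165,487), and the bristles lean out over the rim at (255,447). The crock has not moved from its outlined position, the bystanders are in place and the gripper is clear.

```bash
python3 -c "
from workcell import robot
print(robot.sign_off())"
```

```text
the job is handed in; nothing more can be done
None
```

I handed the job in at about 23 s of the 67 s limit: the brush stands handle-first in the dark crock leaning on its rim, with the crock and bystanders still in place and the gripper open and clear.

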